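# Move the sprung-pin splash guard to the loaded stain bay

## Robot

A 6-joint arm with a two-finger parallel gripper is mounted at the origin on the work surface. World frame = base frame: x ahead of the robot, y to its left, z up, the work surface at z = 0. Lengths are in m, angles in rad, forces in N, time in s.
With the tool pointing down it reaches from about 0.3 to 0.875 m from the base axis. Payload 6.4 kg.
Tool frame: the origin (TCP) lies midway between the tips of the shut fingers; the grasp point (between the pads) lies 19 mm behind it; x points along the fingers, y is the direction in which the jaws open and shut, and the axes are right-handed (so a half turn about x gives the same grasp; the last joint's range is limited). The gripper opens to 85 mm and grips with 20 to 120 N. Pads are 22 mm wide; open, the fingers measure 114 mm over their backs; the gripper's body (76 mm by 85 mm) begins 54 mm behind the grasp point. The pads swing forward as they close: fully open they stand 13 mm farther back than shut.
Start: joints at [-0.206, 0.181, 1.607, -0, 1.354, -0.206], TCP at [0.575, 0, 0.199] pointing down, gripper open.
Joint ranges: [-2.99, 2.99], [-0.89, 2.07], [0.3, 2.58], [-1.14, 4.28], [0, 2.63], [-3.12, 3.12]. Speed limits (rad/s): [2.57, 2.57, 3.01, 3.14, 3.14, 3.14].

## Interface

Orientations are given as a unit quaternion [w, x, y, z].
In Python, from bench import ctrl gives the robot as it stands.
- The arm moves only by the tool step_arm, never from a script. Its argument "motion" is a list of rows, each a list of 7 numbers: the shift along the tool's x, y, z in mm, then the turn, a rotation vector about the tool's x, y, z in degrees, then the closure in counts, from 0 (fully open) to 255 (shut). In form: [[tx, ty, tz, rx, ry, rz, hand], ...]. A call has 1 to 10 rows; each row is the pose to reach, as a shift and turn from the pose commanded when the call began, along the tool's axes at that moment; what a row does not reach only later rows make up. A row lasts 1/8 s, in which the tool goes at most 62.5 mm and 10.7 degrees, less where a joint would pass 70% of its speed; a pose out of reach is approached as far as the arm can. A call with a gripper value outside its range is refused whole. The fingers move at their own pace and stop on an object; the grip force is fixed at half the most. Time passes only in rows, so rows that repeat a pose let the fingers close. It gives the time, the measured TCP pose, the force and the opening at its end, in the units of the state.
- ctrl.get_obs(): the state, without advancing time (a new reading comes with each control period).
- ctrl.camera(name): name is "scene" or "side" or "wrist"; returns (picture, depth): 480x640x3 uint8, red, green, blue; 480x640 float32, m along the optical axis (not along the pixel's ray), 0 where there is no reading.
- ctrl.camera_info(name): a dict with "fx", "fy", "cx", "cy" (pixels), "T" (4x4, takes a point from camera to world coordinates); the wrist camera has in their place "hand_eye" (4x4, takes a point from camera to tool coordinates, whose origin is the TCP and whose axes are the tool frame's). Camera axes: x right, y down, z forward; pixel columns grow to the right and rows downward; lengths in m; the calibration is good to about 2 mm. A picture is of the moment at which its call begins: read the wrist's pose just before it. camera_info takes no time and is no camera call.
- ctrl.hand_in(): hands the job in, once; it reports no verdict.
The state is a dict: "time_s": time; "q": joint angles; "dq": joint speeds; "joint_efforts": joint torques, N m; "eef_pos": TCP position; "eef_rot": TCP orientation; "wrist_force": force on the tool from outside, world axes, zero at the start; "torque": the same for the moment, N m; "opening": opening from 0.0 (shut) to 1.0 (fully open).
Only numpy, scipy, OpenCV 4.12 (cv2) and the standard library are available. Lean on these libraries where they do the work, as an engineer would, in place of code of your own. Each camera call takes 0.05 s, during which the arm holds its last target. There are 200 camera calls.

## Task

The stain bay that holds the slide rack needs the splash guard. Pinch back the guard's sprung hinge pin, lift the guard off the empty bay, and hang it gently on the loaded bay: hinge rod fully down in both notches, pin end at the keeper, and let the pin spring home through the keeper hole. Never force the guard against a bay, and leave the slide rack and everything else on the bench where they are.

Things in the scene. Friction and masses are not known exactly. Their poses are not given: they have to be found in the camera images.
- guard: stainless splash guard hanging from its hinge rod, 0.28-0.44 kg. Origin on the hinge axis, mid-width; y along the axis to the sprung-pin end, z up. Rod 10 mm thick, y -94..+94 mm. Panel 148 mm wide, 3 mm thick (hem 8 mm), down to 86 mm below the axis. Two aluminium plates stand on top, 22 mm (x) by 6 mm (y), from 5-8 to 38 mm above the axis: fixed tab and pin knob, pinched along y from above
- guard_tab (a point): centre of the fixed finger tab (at guard y -15 mm, 23 mm above the hinge axis); its outer face is 3 mm farther to -y
- pin_knob (a point): centre of the sprung pin's knob plate, 23 mm above the hinge axis; at guard y +29 mm with the pin out, +15 mm with the pin fully drawn; its outer face is 3 mm farther to +y. Pinch width over tab and knob: 50 mm pin out, 36 mm fully drawn (then centred on the guard's origin)
- guard_pin (a joint): sprung hinge pin, 7 mm thick brass, metres drawn back: 0 = sprung out (tip at guard y +108 mm, through the keeper hole when hung), 0.014 = at its stop (tip at +94 mm, clear of the keeper). The spring pushes out with 3 N at 0, 6 N at 0.014. Pinching the knob towards the tab draws it; the same pinch carries the guard
- empty_bay: stain bay without a rack; the guard hangs on it at the start, its y along the bay's y. Built like the loaded bay (see there), with its notch centres at x = 0. Base 255 (x -50..+205) x 230 mm, 12 mm thick; side walls 80 mm high from x +65 mm back, back wall 100 mm high; open above and in front. Origin at bench height, mid-width, z up
- loaded_bay: stain bay that holds the slide rack, without a guard at the start; size and axes as the empty bay: origin at bench height, mid-width, +x to its back wall, +y along the hinge to the keeper end. Across its front stands a rigid hinge rail with two notched cheeks, at y -86..-78 and +78..+86 mm; a hung guard can float 4 mm endways
- notches (a point): middle of the loaded bay's hinge as nominally set: bay x = 0, y = 0, 130 mm up (axis height of a rod seated in both notches). The rail is adjustable and locked where the last user left it: the true notch centres (with cheeks, ledges, lips, keeper) lie anywhere from bay x -18 to +18 mm; this is not reported and must be felt or seen
- ledge (a point): nominal: middle of the ledges on the loaded bay (bay x +31.5 mm, 139 mm up). Each notch is open above, 14 mm wide in x, floor 125 mm up. Behind it (+x) each cheek has a flat level ledge 49 mm long at 139 mm: a rod lying on it has its axis at 144 mm. Before it (-x) a 7 mm thick lip rises to 154 mm and stops a rod slid forward along the ledge
- keeper (a point): nominal: centre of the loaded bay's keeper hole, 12 x 12 mm, on the hinge axis in a plate at bay y +99..+106 mm, 28 mm wide in x, top 144 mm up: the pin must be drawn to pass down inside it, and springs through the hole once the rod is seated. The plate at the other end (y -106..-99 mm) has no hole
- slide_rack: steel rack full of glass slides, 74 x 94 x 37 mm, standing in the loaded bay; leave it alone
- wash_bottle: clear bottle, 56 mm wide, 130 mm tall; bystander
- beaker: glass beaker, 60 mm wide, 70 mm tall; bystander
- slide_box: flat grey box with white lid, 90 x 120 x 33 mm; bystander
- tube_rack: white rack of capped tubes, 60 x 130 x 73 mm; bystander
- stain_jar: amber jar with black cap, 50 mm wide, 85 mm tall; bystander
- forceps: steel forceps, 110 mm long, flat on the bench; bystander
Mind the look-alikes: they are no part of the job. Of the things shaped like the guard, the stainless one is meant.

How it is judged:
By the outcome, as a careful person would: the job done as asked, in the order asked, and still so for the second after the job is handed in, with the robot touching nothing.
It also fails if it takes over 54 s, if anything falls off the work surface, if the arm or the gripper's body presses on something with over 40 N, if the wrist force passes 120 N, or if a joint passes its speed limit or range.

## Working session

There is one attempt and no reset: what is moved stays moved. The work goes in short steps, Python scripts to look and compute and a tool call to move; the robot and the scene stay as the last step left them, time stands still between calls to the robot, and variables do not carry over. Pictures are saved under pics/ and viewed, about 8 in all and at most 12, crops included, and the job is handed in when it is done.

Besides the shell and the picture viewer there is one more tool, called after "Call:" as name([rows], argument=value, ...), one row to a line, values as JSON. step_arm: Moves the arm, as the interface text tells. Its arguments: {"type":"object","properties":{"motion":{"type":"array","items":{"type":"array","items":{"type":"number"}}}},"required":["motion"]}

```bash
mkdir -p pics; ls
cat > h.py <<'E'
import numpy as np,cv2,pickle
from bench import ctrl
def snap(name):
    o=ctrl.get_obs(); im,d=ctrl.camera(name); i=ctrl.camera_info(name)
    if 'T' in i: T=np.array(i['T'])
    else:
        from scipy.spatial.transform import Rotation as R
        w,x,y,z=o['eef_rot']; E=np.eye(4);E[:3,:3]=R.from_quat([x,y,z,w]).as_matrix();E[:3,3]=o['eef_pos'];T=E@np.array(i['hand_eye'])
    return dict(im=im,d=d,T=T,fx=i['fx'],fy=i['fy'],cx=i['cx'],cy=i['cy'])
def cloud(s):
    v,u=np.mgrid[:480,:640]; d=s['d']
    P=np.stack([(u-s['cx'])/s['fx']*d,(v-s['cy'])/s['fy']*d,d],-1)
    return P@s['T'][:3,:3].T+s['T'][:3,3]
def proj(s,p):
    q=np.linalg.inv(s['T'])@np.r_[p,1]; return q[0]/q[2]*s['fx']+s['cx'],q[1]/q[2]*s['fy']+s['cy']
def save(s,n): pickle.dump(s,open(n+'.pkl','wb'))
def load(n): return pickle.load(open(n+'.pkl','rb'))
def png(n,im): cv2.imwrite('pics/'+n+'.png',im[:,:,::-1])
E
python3 - <<'E'
from h import *
print(ctrl.get_obs())
for n in ['scene','side','wrist']:
    s=snap(n); save(s,n+'0'); png(n+'0',s['im']); print(n,np.round(s['T'],3).tolist(),s['fx'])
E
```

```text
pics
{'time_s': 0.0, 'q': array([-2.06324552e-01,  1.81566515e-01,  1.60803247e+00,  2.27125127e-05,
        1.35381960e+00, -2.06271428e-01]), 'dq': array([-0.00120617,  0.00158084,  0.00038391,  0.0008014 ,  0.00092909,
        0.00112581]), 'joint_efforts': array([ 3.41415571e-04, -4.44869328e+01, -3.51340663e+01, -2.51131587e-04,
        9.11703974e-03,  3.43231875e-05]), 'eef_pos': array([5.74371314e-01, 1.42925316e-04, 1.98358077e-01]), 'eef_rot': array([ 0.49944068,  0.49966756,  0.50052988, -0.50036104]), 'wrist_force': array([ 0.0665598 ,  0.82762312, -0.56077102]), 'torque': array([ 0.05263908, -0.0376277 , -0.03320992]), 'opening': 1.0018629204973217}
scene [[-0.688, 0.405, -0.603, 1.129], [0.726, 0.378, -0.574, 0.622], [-0.005, -0.832, -0.554, 0.742], [0.0, 0.0, 0.0, 1.0]] 512.7363783687287
side [[0.981, -0.1, 0.166, 0.2], [-0.194, -0.496, 0.846, -1.2], [-0.002, -0.862, -0.506, 0.838], [0.0, 0.0, 0.0, 1.0]] 523.8417998078398
wrist [[1.0, 0.001, -0.002, 0.575], [0.001, -0.963, -0.268, 0.068], [-0.003, 0.268, -0.963, 0.374], [0.0, 0.0, 0.0, 1.0]] 367.2932178579577
```

View pics/scene0.png

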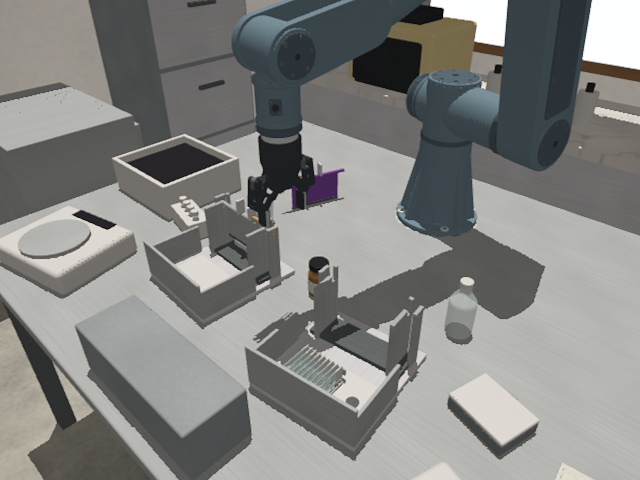

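View pics/side0.png

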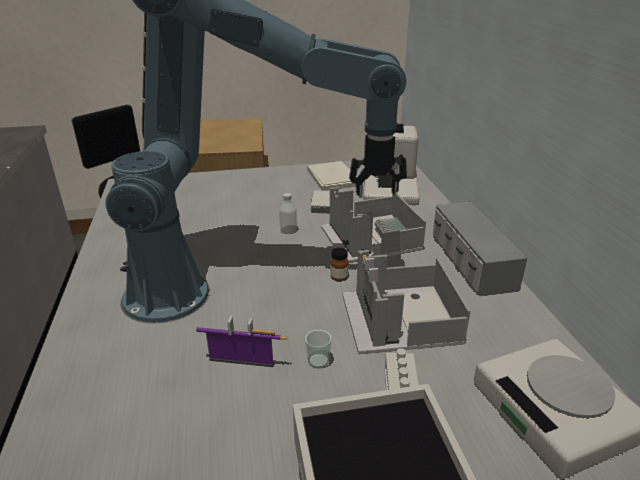

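Scene/side views: the rack bay is at scene (335,370), side (385,225). The other bay, carrying the stainless guard, is at scene (215,255), side (405,310). Candidates for "guard": the purple guard standing on the bench at side (240,345) (look-alike, wrong colour), and the stainless one at side (375,300). I choose the stainless one. Next is a top-down map from the depth readings.

Run:
```python
from h import *
# top-down: y to left -> col, x up -> row ; 1.6mm/px ; x .3...0.95, y -.45...45
r=0.0015; W=int(.8/r);H=int(.6/r)
out=np.zeros((H,W,3),np.uint8);hm=np.full((H,W),-1.)
for n in ['scene0','side0','wrist0']:
    s=load(n);P=cloud(s).reshape(-1,3);c=s['im'].reshape(-1,3);ok=(s['d'].reshape(-1)>0)&(P[:,2]<0.19)&(P[:,2]>-.01)
    P=P[ok];c=c[ok]
    a=((.95-P[:,0])/r).astype(int);b=((.40-P[:,1])/r).astype(int)
    k=(a>=0)&(a<H)&(b>=0)&(b<W)
    for i,j,z in zip(a[k],b[k],P[k,2]): hm[i,j]=max(hm[i,j],z)
np.save('hm.npy',hm)
g=cv2.applyColorMap(np.uint8(np.clip(hm/.18,0,1)*255),cv2.COLORMAP_JET); g[hm<0]=0
for y in np.arange(-.4,.41,.1): cv2.putText(g,'%.1f'%y,(int((.4-y)/r),10),0,.35,(255,255,255));
for y in np.arange(-.4,.41,.1): cv2.line(g,(int((.4-y)/r),0),(int((.4-y)/r),H),(90,90,90))
for x in np.arange(.4,.95,.1): cv2.line(g,(0,int((.95-x)/r)),(W,int((.95-x)/r)),(90,90,90)); cv2.putText(g,'%.1f'%x,(0,int((.95-x)/r)),0,.35,(255,255,255))
cv2.imwrite('pics/top.png',g)
```

```text
(no output)
```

View pics/top.png

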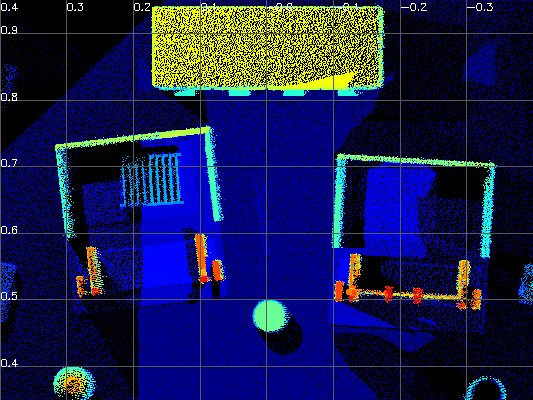

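View pics/wrist0.png

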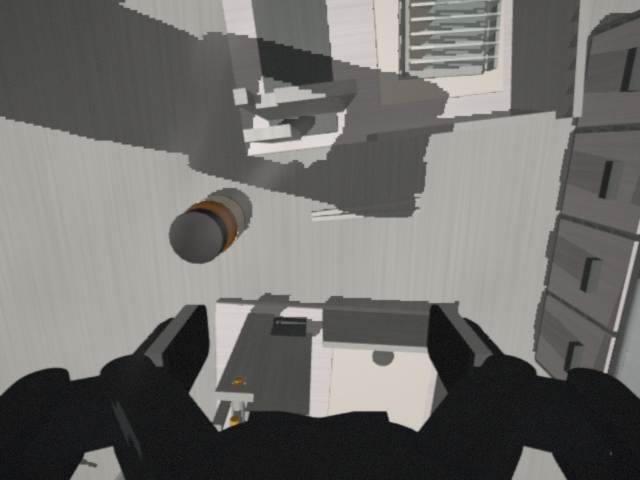

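Top map: the guard's hinge line is at about (0.507,-0.213), with two plates at y≈-0.182 and -0.226. The loaded bay's cheeks are at y≈0.26 and 0.097. The wrist view shows the near bay and the jar at (210,235). I'll move the wrist camera over the loaded bay for a close look.

Call:
step_arm([
  [-40, 0, 0, 10, 0, 0, 0],
  [-72, -15, -30, 20, 0, 0, 0],
  [-72, -30, -65, 30, 0, 0, 0],
  [-72, -45, -100, 40, 0, 0, 0],
  [-72, -60, -140, 50, 0, 0, 0],
  [-72, -74, -180, 60, 0, 0, 0],
  [-72, -74, -180, 70, 0, 0, 0],
  [-72, -74, -180, 80, 0, 0, 0],
  [-72, -74, -180, 83, 0, 0, 0],
  [-72, -74, -180, 83, 0, 0, 0],
])

```text
time_s: 1.4
eef_pos: [0.5008, 0.18, 0.271]
eef_rot: [-0.043, -0.706, -0.043, 0.706]
wrist_force: [-0.3, 0.4, 0.6]
opening: 1.0
```

Run:
```python
from h import *
s=snap('wrist');save(s,'w1');png('w1',s['im']);print(np.round(s['T'],3))
```

```text
[[ 0.123 -0.956 -0.267  0.568]
 [-0.992 -0.118 -0.034  0.189]
 [ 0.001  0.269 -0.963  0.446]
 [ 0.     0.     0.     1.   ]]
```

View pics/w1.png

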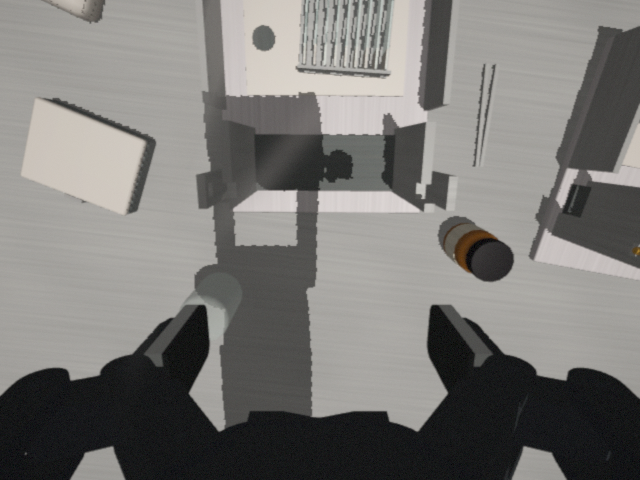

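The wrist picture shows the loaded bay's two cheeks at (238,165) and (428,165) and the keeper plates at (208,190) and (443,190), with no guard on it. The rack is at (345,40). Now the profile of height along bay x.

```bash
cat > prof.py <<'E'
from h import *
def fitbay(P,c0,yaw0,r=.2):
    # points near cheeks 120..160mm up
    pass
def prof(P,c,yaw,ylo,yhi,zlo=.1,zhi=.2):
    R=np.array([[np.cos(yaw),np.sin(yaw)],[-np.sin(yaw),np.cos(yaw)]])
    q=(P[:,:2]-c)@R.T; k=(q[:,1]>ylo)&(q[:,1]<yhi)&(P[:,2]>zlo)&(P[:,2]<zhi)&(abs(q[:,0])<.09)
    return np.c_[q[k],P[k,2]]
E
python3 - <<'E'
from prof import *
s=load('w1');P=cloud(s)[s['d']>0]
c=np.array([.52,.18])
# yaw from back wall (scene) top and side walls
Ps=np.vstack([cloud(load(n))[load(n)['d']>0] for n in('scene0','side0')])
for c0,x0,x1,y0,y1 in [('load',.70,.78,.09,.31),('empty',.69,.73,-.32,-.09)]:
    k=(Ps[:,0]>x0)&(Ps[:,0]<x1)&(Ps[:,1]>y0)&(Ps[:,1]<y1)&(Ps[:,2]>.095)&(Ps[:,2]<.104)
    f=np.polyfit(Ps[k,1],Ps[k,0],1);print(c0,k.sum(),'yaw',np.degrees(-np.arctan(f[0])),'x at mid',np.polyval(f,(y0+y1)/2),'y range',np.percentile(Ps[k,1],[1,99]))
yaw=np.radians(7.2)
q=prof(P,c,yaw,-.13,.13,.13,.16)
import collections
for b in np.arange(-.12,.12,.002):
    k=(q[:,1]>=b)&(q[:,1]<b+.002)
    if k.sum()>3: print('y %.3f n%d x[%.3f %.3f] zmax %.3f zmed %.3f'%(b,k.sum(),q[k,0].min(),q[k,0].max(),q[k,2].max(),np.median(q[k,2])))
E
```

```text
load 767 yaw 6.639644551198636 x at mid 0.7431284880717143 y range [0.09297305 0.3073209 ]
empty 442 yaw -3.579128629568107 x at mid 0.709692433769573 y range [-0.31711295 -0.10893283]
y -0.112 n21 x[-0.001 0.024] zmax 0.146 zmed 0.145
y -0.110 n88 x[-0.003 0.024] zmax 0.146 zmed 0.145
y -0.108 n86 x[-0.003 0.025] zmax 0.147 zmed 0.145
y -0.106 n91 x[-0.003 0.025] zmax 0.147 zmed 0.145
y -0.104 n230 x[-0.003 0.024] zmax 0.146 zmed 0.139
y -0.092 n65 x[-0.003 0.066] zmax 0.155 zmed 0.139
y -0.090 n189 x[-0.003 0.066] zmax 0.156 zmed 0.140
y -0.088 n185 x[-0.003 0.066] zmax 0.156 zmed 0.140
y -0.086 n186 x[-0.003 0.066] zmax 0.156 zmed 0.140
y -0.084 n387 x[-0.003 0.067] zmax 0.156 zmed 0.138
y 0.072 n285 x[-0.002 0.068] zmax 0.155 zmed 0.137
y 0.074 n192 x[-0.002 0.067] zmax 0.156 zmed 0.140
y 0.076 n190 x[-0.002 0.067] zmax 0.156 zmed 0.140
y 0.078 n188 x[-0.002 0.067] zmax 0.155 zmed 0.140
y 0.080 n109 x[-0.002 0.067] zmax 0.156 zmed 0.140
y 0.094 n212 x[-0.002 0.026] zmax 0.146 zmed 0.141
y 0.096 n85 x[-0.001 0.026] zmax 0.146 zmed 0.144
y 0.098 n81 x[-0.001 0.026] zmax 0.146 zmed 0.145
y 0.100 n65 x[-0.001 0.026] zmax 0.146 zmed 0.145
```

Depth is clean: loaded-bay hinge centre ≈ (0.532,0.176), yaw ≈ 7°, notch about 11 mm past my guess. I'll take the same view over the guard, so that the calibration bias cancels.

Call:
step_arm([
  [0, 45, 8, 2, 0, 0, 0],
  [0, 100, 19, 4, 0, 0, 0],
  [0, 155, 29, 6, 0, 0, 0],
  [0, 210, 39, 8, 0, 0, 0],
  [0, 265, 50, 10, 0, 0, 0],
  [0, 320, 60, 10, 0, 0, 0],
  [0, 365, 69, 10, 0, 0, 0],
  [0, 386, 73, 10, 0, 0, 0],
  [0, 386, 73, 10, 0, 0, 0],
  [0, 386, 73, 10, 0, 0, 0],
])

```text
time_s: 2.7
eef_pos: [0.4758, -0.2108, 0.2712]
eef_rot: [0.018, -0.707, 0.018, 0.707]
wrist_force: [0.3, 0.9, -0.0]
opening: 0.997
```

```bash
cat > meas.py <<'E'
from prof import *
def bay(P,c,yaw):
    """keeper plates (z 140-149) and cheeks: returns notch-centre world xy & yaw, by edges in slices"""
    q=prof(P,c,yaw,-.13,.13,.13,.165); out={}
    for nm,lo,hi in(('kR',-.112,-.098),('cR',-.0935,-.078),('cL',.0705,.089),('kL',.0935,.108)):
        k=(q[:,1]>lo)&(q[:,1]<hi)&(q[:,2]>(.137));a=q[k]
        out[nm]=[np.percentile(a[:,0],[.5,99.5]),np.percentile(a[:,1],[1,99]),np.median(a[:,2])]
    return out
E
python3 - <<'E'
from meas import *
s=snap('wrist');save(s,'w2')
o=ctrl.get_obs();print(o['eef_pos'],o['eef_rot'])
import cv2
cv2.imwrite('pics/w2.png',cv2.resize(s['im'][60:330,130:530,::-1],(800,540)))
P=cloud(s)[s['d']>0]
c=np.array([.507,-.2135]);yaw=np.radians(-3.)
q=prof(P,c,yaw,-.13,.13,.12,.2)
for b in np.arange(-.12,.12,.002):
    k=(q[:,1]>=b)&(q[:,1]<b+.002)
    if k.sum()>3: print('y %.3f n%d x[%.4f %.4f] xmed %.4f z max %.3f med %.3f'%(b,k.sum(),*np.percentile(q[k,0],[1,99]),np.median(q[k,0]),q[k,2].max(),np.median(q[k,2])))
E
```

```text
[ 0.47582091 -0.21060419  0.27127456] [-0.01810088  0.70688181 -0.01769923 -0.70687849]
y -0.104 n56 x[-0.0147 0.0122] xmed -0.0002 z max 0.146 med 0.145
y -0.102 n90 x[-0.0151 0.0123] xmed -0.0011 z max 0.146 med 0.145
y -0.100 n92 x[-0.0152 0.0123] xmed -0.0002 z max 0.146 med 0.145
y -0.098 n346 x[-0.0155 0.0122] xmed -0.0012 z max 0.147 med 0.136
y -0.096 n16 x[-0.0150 0.0108] xmed -0.0070 z max 0.145 med 0.137
y -0.092 n22 x[-0.0059 0.0033] xmed -0.0006 z max 0.136 med 0.135
y -0.090 n27 x[-0.0060 0.0032] xmed -0.0015 z max 0.137 med 0.135
y -0.088 n27 x[-0.0060 0.0032] xmed -0.0006 z max 0.137 med 0.135
y -0.086 n29 x[-0.0060 0.0031] xmed -0.0014 z max 0.137 med 0.135
y -0.084 n187 x[-0.0136 0.0543] xmed 0.0234 z max 0.156 med 0.140
y -0.082 n221 x[-0.0147 0.0536] xmed 0.0195 z max 0.156 med 0.140
y -0.080 n224 x[-0.0142 0.0541] xmed 0.0203 z max 0.156 med 0.140
y -0.078 n247 x[-0.0146 0.0540] xmed 0.0219 z max 0.156 med 0.139
y -0.076 n483 x[-0.0151 0.0537] xmed 0.0200 z max 0.156 med 0.133
y -0.074 n25 x[-0.0060 0.0033] xmed -0.0013 z max 0.137 med 0.135
y -0.072 n28 x[-0.006
[... 5185 characters left out ...]
88 n63 x[-0.0132 0.0446] xmed 0.0018 z max 0.155 med 0.138
y 0.090 n32 x[-0.0046 0.0046] xmed 0.0008 z max 0.137 med 0.135
y 0.092 n26 x[-0.0047 0.0046] xmed 0.0004 z max 0.136 med 0.135
y 0.094 n29 x[-0.0048 0.0047] xmed 0.0001 z max 0.137 med 0.135
y 0.096 n14 x[-0.0028 0.0038] xmed 0.0003 z max 0.135 med 0.134
y 0.098 n20 x[-0.0032 0.0030] xmed 0.0005 z max 0.135 med 0.133
y 0.100 n253 x[-0.0136 0.0139] xmed 0.0006 z max 0.147 med 0.136
y 0.102 n125 x[-0.0139 0.0142] xmed 0.0010 z max 0.146 med 0.144
y 0.104 n95 x[-0.0140 0.0141] xmed 0.0026 z max 0.146 med 0.144
y 0.106 n90 x[-0.0132 0.0142] xmed 0.0006 z max 0.147 med 0.144
y 0.108 n28 x[-0.0130 0.0141] xmed 0.0001 z max 0.145 med 0.144
```

View pics/w2.png

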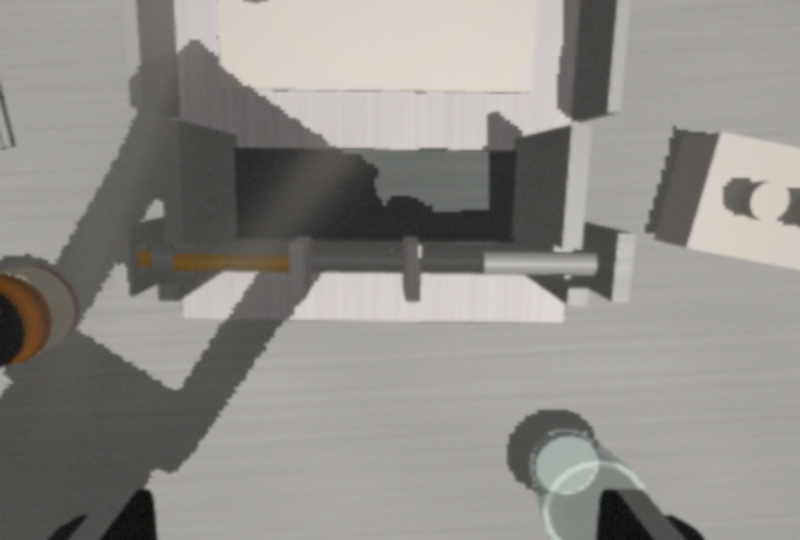

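Close crop confirms the stainless guard: tab plate at (412,268), knob plate at (300,268), brass pin on the left (+y) end reaching the keeper at (145,257). Guard origin ≈ (0.5066,-0.2113), yaw -3.5°. The brass pin's top is about 13 mm above the axis, so the fingertips must stay above z≈0.145. Descending with open jaws.

Call:
step_arm([
  [20, -1, -31, 0.5, 0, 0, 0],
  [50, -1, -31, 0.5, 0, 0, 0],
  [80, -1, -31, 0.5, 0, 0, 0],
  [100, -1, -31, 0.5, 0, 0, 0],
  [115, -1, -31, 0.5, 0, 0, 0],
  [125, -1, -31, 0.5, 0, 0, 0],
  [125, -1, -31, 0.5, 0, 0, 0],
  [125, -1, -31, 0.5, 0, 0, 0],
])

```text
time_s: 3.75
eef_pos: [0.5071, -0.2129, 0.1471]
eef_rot: [-0.021, 0.707, -0.022, -0.706]
wrist_force: [-0.3, -1.0, 0.1]
opening: 0.999
```

Call:
step_arm([
  [0, -1, 0, 0, 0, 0, 60],
  [0, -1, 0, 0, 0, 0, 120],
  [0, -1, 0, 0, 0, 0, 255],
  [0, -1, 0, 0, 0, 0, 255],
  [0, -1, 0, 0, 0, 0, 255],
  [0, -1, 0, 0, 0, 0, 255],
  [0, -1, 0, 0, 0, 0, 255],
])

```text
time_s: 4.62
eef_pos: [0.5067, -0.2116, 0.1463]
eef_rot: [0.022, -0.707, 0.022, 0.707]
wrist_force: [-0.9, 0.2, -0.1]
opening: -0.001
```

Run:
```python
from prof import *
o=ctrl.get_obs();print(o['eef_pos'],o['wrist_force'],o['torque'],o['opening']*85)
for n in('scene','side'):
    s=snap(n);P=cloud(s)[s['d']>0];save(s,n+'1')
s2=load('side1');u,v=map(int,proj(s2,[.507,-.21,.15]))
print(u,v)
s=snap('wrist');save(s,'w3')
cv2.imwrite('pics/g.png',np.hstack([cv2.resize(s2['im'][v-55:v+75,u-65:u+65,::-1],(400,400)),cv2.resize(s['im'][:,:,::-1],(400,400))]))
```

```text
[ 0.50665363 -0.21164051  0.14626597] [-0.87765263  0.17170304 -0.07083991] [ 0.00188241 -0.03774767  0.0242433 ] -0.09385274063066656
370 270
```

View pics/g.png

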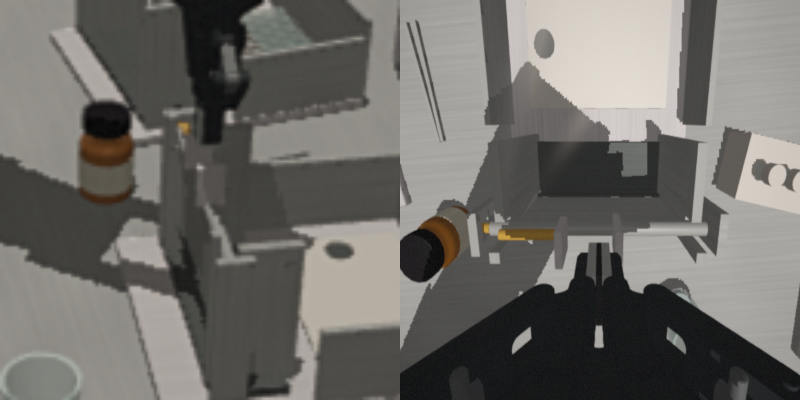

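The jaws shut fully without the plates between them: in the wrist half the tips are at (600,245), just on the near (-x) side of the plates at (560,240) and (617,235). I'll check where the tips really are by the same camera.

Run:
```python
from prof import *
s=load('w3');C=cloud(s)
print('TCP px',proj(s,[.50665,-.21164,.1463]))
i=ctrl.camera_info('wrist');print(np.round(i['hand_eye'],4).tolist())
for v in (285,290,294,298,304,310,320,335): print(v,[np.round(C[v,u],3).tolist() for u in (310,330)])
P=C[s['d']>0]
k=(P[:,2]>.155)&(P[:,2]<.175)&(abs(P[:,0]-.507)<.03)&(abs(P[:,1]+.21)<.06)
Q=P[k]
for a in np.arange(-.26,-.16,.004):
    m=(Q[:,1]>=a)&(Q[:,1]<a+.004)
    if m.sum()>3: print('%.3f'%a,m.sum(),np.round([Q[m,0].min(),Q[m,0].max(),Q[m,2].max()],3))
# side/scene views
for n in('scene1','side1'):
    s=load(n);P=cloud(s)[s['d']>0];k=(P[:,2]>.15)&(P[:,2]<.19)&(abs(P[:,0]-.507)<.04)&(abs(P[:,1]+.21)<.06)
    print(n,k.sum(),np.round([P[k].min(0),P[k].max(0)],3).tolist())
```

```text
TCP px (np.float64(317.8502613746799), np.float64(283.7225442939523))
[[-0.0015, -0.2683, 0.9633, -0.1751], [1.0, 0.0003, 0.0016, -0.0003], [-0.0007, 0.9633, 0.2683, -0.068], [0.0, 0.0, 0.0, 1.0]]
285 [[0.449, -0.201, -0.0], [0.448, -0.22, 0.001]]
290 [[0.444, -0.201, 0.001], [0.443, -0.219, -0.0]]
294 [[0.518, -0.209, 0.185], [0.518, -0.217, 0.187]]
298 [[0.518, -0.209, 0.191], [0.517, -0.217, 0.19]]
304 [[0.518, -0.209, 0.195], [0.518, -0.217, 0.196]]
310 [[0.518, -0.209, 0.201], [0.518, -0.217, 0.202]]
320 [[0.518, -0.21, 0.209], [0.518, -0.216, 0.209]]
335 [[0.516, -0.21, 0.216], [0.518, -0.216, 0.22]]
-0.232 113 [0.497 0.517 0.17 ]
-0.228 335 [0.499 0.517 0.17 ]
-0.224 96 [0.502 0.517 0.17 ]
-0.188 335 [0.498 0.52  0.17 ]
-0.184 476 [0.497 0.52  0.17 ]
-0.180 75 [0.498 0.519 0.17 ]
scene1 179 [[0.494, -0.232, 0.15], [0.521, -0.176, 0.19]]
side1 139 [[0.495, -0.236, 0.15], [0.518, -0.176, 0.189]]
```

Run:
```python
from prof import *
def dark(s,c,r=.08,zl=.15,zh=.34):
    P=cloud(s);m=(s['d']>0)&(s['im'].max(-1)<45)&(np.hypot(P[...,0]-c[0],P[...,1]-c[1])<r)&(P[...,2]>zl)&(P[...,2]<zh)
    return P[m]
for n in('scene0','side0'):
    Q=dark(load(n),(.574,0));print(n,len(Q),'lowest',np.round(np.sort(Q[:,2])[[0,3,10,30]],3)); print(np.round(Q[np.argsort(Q[:,2])[:4]],3).tolist())
for n in('scene1','side1'):
    Q=dark(load(n),(.507,-.212),.03);print(n,len(Q),'lowest',np.round(np.sort(Q[:,2])[[0,3,10,30]],3));print(np.round(Q[np.argsort(Q[:,2])[:4]],3).tolist())
for w,n in(('w1','w1'),('wrist0','')):
    s=load(w);P=cloud(s);m=(s['d']>0)&(s['d']<.2);print(w,'min z of near pts',np.round(np.percentile(P[m][:,2],[0,1,5]),3))
```

```text
scene0 1563 lowest [0.245 0.247 0.249 0.254]
[[0.531, -0.006, 0.245], [0.53, -0.009, 0.245], [0.531, 0.002, 0.246], [0.531, -0.006, 0.247]]
side0 835 lowest [0.247 0.251 0.254 0.263]
[[0.618, -0.011, 0.247], [0.62, -0.012, 0.25], [0.619, -0.008, 0.251], [0.617, -0.014, 0.251]]
scene1 532 lowest [0.185 0.188 0.191 0.201]
[[0.503, -0.201, 0.185], [0.501, -0.2, 0.187], [0.503, -0.201, 0.188], [0.508, -0.199, 0.188]]
side1 283 lowest [0.186 0.187 0.191 0.2  ]
[[0.509, -0.224, 0.186], [0.507, -0.223, 0.186], [0.502, -0.224, 0.187], [0.511, -0.226, 0.187]]
w1 min z of near pts [0.316 0.323 0.337]
wrist0 min z of near pts [0.243 0.251 0.264]
```

Scene, side and wrist cameras all agree: the real fingertips end about 36 mm above the reported TCP (tips at z≈0.183 while the TCP reads 0.146). The grasp closed above the plates and touched nothing. I'll reopen and go down by that measured offset.

Call:
step_arm([
  [0, 0, 0, 0, 0, 0, 0],
  [0, 0, 0, 0, 0, 0, 0],
  [0, 0, 0, 0, 0, 0, 0],
  [0, 0, 0, 0, 0, 0, 0],
  [0, 0, 0, 0, 0, 0, 0],
  [10, 0, 0, 0, 0, 0, 0],
  [20, 0, 0, 0, 0, 0, 0],
  [30, 0, 0, 0, 0, 0, 0],
  [35, 0, 0, 0, 0, 0, 0],
  [35, 0, 0, 0, 0, 0, 0],
])

```text
time_s: 6.02
eef_pos: [0.5064, -0.2114, 0.1106]
eef_rot: [0.022, -0.706, 0.021, 0.707]
wrist_force: [0.3, 0.0, 0.1]
opening: 1.003
```

Run:
```python
from prof import *
o=ctrl.get_obs();print(o['eef_pos'],o['wrist_force'],o['opening'])
s=snap('wrist');save(s,'w4');P=cloud(s)
m=(s['d']>0)&(s['im'].max(-1)<45)&(P[...,2]>.14)&(s['d']<.2)
Q=P[m]
for lab,k in(('L',Q[:,1]>-.21),('R',Q[:,1]<-.21)):
    a=Q[k];l=a[a[:,2]<a[:,2].min()+.012];print(lab,'min z',a[:,2].min(),'tip x',l[:,0].min(),l[:,0].max(),'y',l[:,1].min(),l[:,1].max())
m=(s['d']>0)&(P[...,2]>.16)&(P[...,2]<.175)&(s['im'].max(-1)>60)&(abs(P[...,1]+.21)<.05)&(abs(P[...,0]-.507)<.03);Q=P[m]
for k in(Q[:,1]>-.205,Q[:,1]<-.205):print('plate',k.sum(),np.round(np.percentile(Q[k],[2,98],axis=0),4).tolist())
```

```text
[ 0.50636112 -0.21141651  0.11063799] [0.27088862 0.00171528 0.10760687] 1.0026973428686727
L min z 0.15597423625388954 tip x 0.4980949298435551 0.5206160524850791 y -0.1696798121157833 -0.15596517421755407
R min z 0.15764882692694637 tip x 0.49340858248183295 0.5154072783163927 y -0.2678662632301223 -0.25305936340881857
plate 1524 [[0.4987, -0.1856, 0.1608], [0.5207, -0.1634, 0.1735]]
plate 1350 [[0.4955, -0.2596, 0.1607], [0.5169, -0.2227, 0.1731]]
```

Open tips straddle the plates, at y -0.1695 and -0.253 around plates at about -0.18 and -0.228. I'll raise 3 mm so the swing stays clear of the brass pin, then close.

Call:
step_arm([
  [-3, 0, 0, 0, 0, 0, 0],
  [-3, 0, 0, 0, 0, 0, 80],
  [-3, 0, 0, 0, 0, 0, 140],
  [-3, 0, 0, 0, 0, 0, 255],
  [-3, 0, 0, 0, 0, 0, 255],
  [-3, 0, 0, 0, 0, 0, 255],
  [-3, 0, 0, 0, 0, 0, 255],
  [-3, 0, 0, 0, 0, 0, 255],
])

```text
time_s: 7.08
eef_pos: [0.5078, -0.2132, 0.116]
eef_rot: [-0.021, 0.708, -0.023, -0.706]
wrist_force: [-0.3, -1.8, 7.3]
opening: 0.4
```

Run:
```python
from prof import *
o=ctrl.get_obs();print(o['eef_pos'],o['wrist_force'],o['torque'],o['opening']*85)
s=snap('wrist');save(s,'w5');png('w5',s['im'])
```

```text
[ 0.5078053  -0.21316038  0.11600863] [-0.26125163 -1.83323611  7.3246429 ] [0.31097432 0.07008964 0.02517953] 33.97681192477447
```

View pics/w5.png

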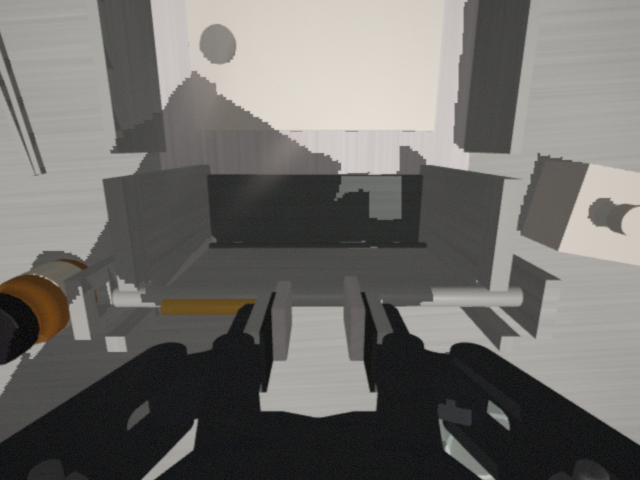

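The pads hold both plates (cols 283 and 350). Opening is ≈34 mm, the pin tip has left the keeper at (95,295), and the fingers are clear of the rod. Lifting gently, straight up.

Call:
step_arm([
  [-2, 0, 0, 0, 0, 0, 255],
  [-5, 0, 0, 0, 0, 0, 255],
  [-9, 0, 0, 0, 0, 0, 255],
  [-14, 0, 0, 0, 0, 0, 255],
  [-20, 0, 0, 0, 0, 0, 255],
  [-28, 0, 0, 0, 0, 0, 255],
])

```text
time_s: 7.88
eef_pos: [0.5066, -0.2115, 0.1427]
eef_rot: [0.022, -0.707, 0.022, 0.707]
wrist_force: [0.4, -0.1, -3.6]
opening: 0.394
```

Call:
step_arm([
  [-20, 0, 0, 0, 0, 0, 255],
  [-45, 0, 0, 0, 0, 0, 255],
  [-70, 0, 0, 0, 0, 0, 255],
  [-95, 0, 0, 0, 0, 0, 255],
  [-112, 0, 0, 0, 0, 0, 255],
  [-112, 0, 0, 0, 0, 0, 255],
])

```text
time_s: 8.62
eef_pos: [0.5074, -0.2121, 0.2559]
eef_rot: [-0.021, 0.708, -0.022, -0.706]
wrist_force: [-0.4, -0.3, -3.9]
opening: 0.397
```

Run:
```python
from prof import *
o=ctrl.get_obs();print(o['eef_pos'],o['eef_rot'],o['wrist_force'],o['torque'],o['opening']*85)
s=snap('wrist');save(s,'w6');P=cloud(s)[s['d']>0]
# guard rod in tool-yaw frame at TCP
c=np.array(o['eef_pos'][:2]);yaw=np.radians(-3.5)
z0=o['eef_pos'][2]
q=prof(P,c,yaw,-.12,.12,z0-.01,z0+.035)
for a in np.arange(-.115,.115,.01):
    m=(q[:,1]>=a)&(q[:,1]<a+.01)
    if m.sum()>3: print('%.3f'%a,m.sum(),np.round([*np.percentile(q[m,0],[2,98]),np.percentile(q[m,2],98)-z0],4))
m=abs(q[:,0])<.02;print('y ext',q[m,1].min(),q[m,1].max())
```

```text
[ 0.50741223 -0.21213565  0.25589939] [-0.02097573  0.70770257 -0.02220648 -0.70584981] [-0.40114236 -0.26762835 -3.88096762] [-0.0095234  -0.01096186 -0.04386902] 33.75942650522066
-0.095 412 [-0.005   0.0046  0.0213]
-0.085 460 [-0.0037  0.0048  0.021 ]
-0.075 638 [-0.0038  0.0047  0.0208]
-0.065 650 [-0.0038  0.0046  0.0208]
-0.055 662 [-0.0038  0.0046  0.0206]
-0.045 652 [-0.0041  0.0046  0.0206]
-0.035 526 [-0.002   0.0047  0.0203]
-0.025 248 [0.0007 0.0108 0.0334]
-0.015 712 [-0.0083  0.0107  0.0339]
-0.005 642 [-0.0044  0.0046  0.0199]
0.005 710 [-0.0075  0.0106  0.0344]
0.015 279 [0.0006 0.0108 0.0339]
0.025 547 [0.0002 0.0046 0.0293]
0.035 835 [-0.003   0.0044  0.0298]
0.045 823 [-0.0025  0.0045  0.0297]
0.055 820 [-0.0026  0.0044  0.0296]
0.065 595 [-0.0027  0.0045  0.0294]
0.075 445 [-0.004   0.0046  0.0191]
0.085 422 [-0.0041  0.0045  0.0189]
y ext -0.09431681820035825 0.09457317731625234
```

The guard is held level within 1° and centred on the TCP, weight ≈3.8 N (≈0.38 kg). Carrying it over the loaded bay.

Call:
step_arm([
  [0, -30, 0, -1, 0, -0.1, 255],
  [0, -80, 0, -2.5, 0, -0.2, 255],
  [0, -130, 0, -4, 0, -0.3, 255],
  [0, -180, 0, -5.5, 0, -0.4, 255],
  [0, -230, 0, -7, 0, -0.5, 255],
  [0, -280, 0, -8.5, 0, -0.6, 255],
  [0, -330, 0, -9.5, 0, -0.7, 255],
  [0, -370, -1, -10.3, 0, -0.7, 255],
  [0, -389, -1, -10.3, 0, -0.7, 255],
  [0, -389, -1, -10.3, 0, -0.7, 255],
])

```text
time_s: 9.93
eef_pos: [0.5307, 0.1773, 0.253]
eef_rot: [-0.038, -0.705, -0.047, 0.706]
wrist_force: [0.4, -0.6, -3.3]
opening: 0.397
```

```bash
cat > rel.py <<'E'
from prof import *
import sys
def run(tag,yawd=6.8):
    o=ctrl.get_obs();print(np.round(o['eef_pos'],4),np.round(o['eef_rot'],3),np.round(o['wrist_force'],1),round(o['opening']*85,1))
    s=snap('wrist');save(s,tag);P=cloud(s)[s['d']>0]
    c=np.array(o['eef_pos'][:2]);z0=o['eef_pos'][2];yaw=np.radians(yawd)
    q=prof(P,c,yaw,-.125,.125,.1,.32)
    def e(lab,ylo,yhi,zlo,zhi,xr=.085):
        m=(q[:,1]>ylo)&(q[:,1]<yhi)&(q[:,2]>zlo)&(q[:,2]<zhi)&(abs(q[:,0])<xr)
        a=q[m]
        if m.sum()>10: print(lab,m.sum(),'x',np.round(np.percentile(a[:,0],[1,50,99]),4),'y',np.round(np.percentile(a[:,1],[1,99]),4),'z',np.round(np.percentile(a[:,2],[50,98]),4))
    e('rod-',-.095,-.087,z0+.005,z0+.03,.012);e('rod+',.087,.095,z0+.005,z0+.03,.012)
    e('ledge-',-.095,-.07,.136,.143);e('ledge+',.07,.095,.136,.143)
    e('lip-',-.095,-.07,.150,.159);e('lip+',.07,.095,.150,.159)
    e('keep-',-.115,-.0965,.142,.148);e('keep+',.0965,.115,.142,.148)
E
python3 -c "
from rel import *;run('w7')"
```

```text
[0.5307 0.1773 0.253 ] [-0.038 -0.705 -0.047  0.706] [ 0.4 -0.6 -3.3] 33.8
rod- 335 x [-0.0049  0.0016  0.005 ] y [-0.094  -0.0871] z [0.2712 0.2731]
rod+ 312 x [-0.0045  0.0013  0.0044] y [0.0872 0.0942] z [0.2716 0.2731]
ledge- 759 x [-0.0063  0.032   0.0563] y [-0.0865 -0.0782] z [0.1396 0.1414]
ledge+ 735 x [-0.006   0.0323  0.0565] y [0.0772 0.0856] z [0.1394 0.1409]
lip- 24 x [-0.01   -0.0075 -0.006 ] y [-0.0865 -0.0837] z [0.1546 0.156 ]
keep- 358 x [-0.0129  0.0012  0.0148] y [-0.1066 -0.099 ] z [0.1447 0.1461]
keep+ 340 x [-0.0122  0.0017  0.0152] y [0.0983 0.1055] z [0.1445 0.1458]
```

Rod and notches in one view: the rod is level and centred. The notch centre is about 1 mm further to +x, and the endways error is under 0.5 mm. Lowering to just above the lips.

Call:
step_arm([
  [20, 0, -1, 0, 0, 0, 255],
  [40, 0, -1, 0, 0, 0, 255],
  [60, 0, -1, 0, 0, 0, 255],
  [80, 0, -1, 0, 0, 0, 255],
  [92, 0, -1, 0, 0, 0, 255],
  [98, 0, -1, 0, 0, 0, 255],
  [98, 0, -1, 0, 0, 0, 255],
])

```text
time_s: 10.85
eef_pos: [0.5324, 0.1775, 0.1563]
eef_rot: [0.037, 0.706, 0.046, -0.706]
wrist_force: [0.7, 0.7, -3.0]
opening: 0.395
```

```bash
python3 -c "
from rel import *;run('w8');s=load('w8');png('w8',s['im'])"
```

```text
[0.5324 0.1775 0.1563] [ 0.037  0.706  0.046 -0.706] [ 0.7  0.7 -3. ] 33.6
rod- 332 x [-0.0051  0.0014  0.0048] y [-0.0942 -0.087 ] z [0.1744 0.1762]
rod+ 316 x [-0.0043  0.0014  0.0045] y [0.0871 0.094 ] z [0.1747 0.1763]
ledge- 1684 x [0.0007 0.0316 0.0551] y [-0.0865 -0.0728] z [0.1396 0.141 ]
ledge+ 1638 x [0.0008 0.0321 0.0555] y [0.0724 0.0856] z [0.1394 0.1408]
lip- 102 x [-0.0148 -0.0061  0.0013] y [-0.0862 -0.07  ] z [0.1547 0.1584]
lip+ 60 x [-0.0142  0.0008  0.0014] y [0.0702 0.0852] z [0.1547 0.1588]
keep- 537 x [-0.005   0.0045  0.0135] y [-0.1066 -0.0989] z [0.1446 0.1459]
keep+ 532 x [-0.0054  0.0044  0.0137] y [0.098  0.1057] z [0.1444 0.1456]
```

View pics/w8.png

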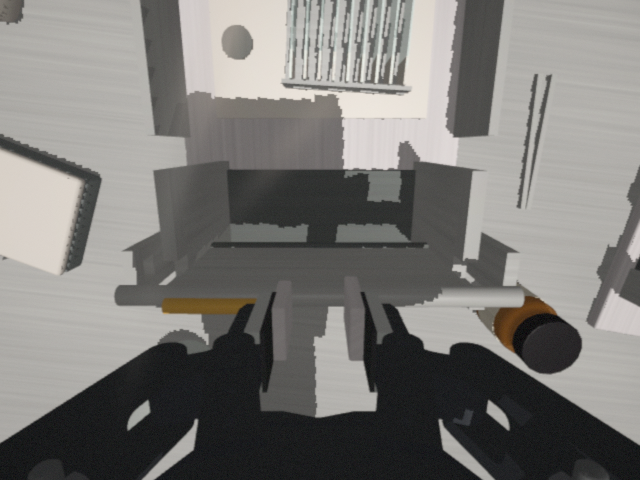

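The rod (row 296) is level above both cheeks, and the pin tip at (118,295) is drawn short of the keeper. The x error is under 1 mm. Lowering in small steps, watching force.

Call:
step_arm([
  [5, 0, 0, 0, 0, 0, 255],
  [10, 0, 0, 0, 0, 0, 255],
  [14, 0, 0, 0, 0, 0, 255],
  [18, 0, 0, 0, 0, 0, 255],
  [21, 0, 0, 0, 0, 0, 255],
  [21, 0, 0, 0, 0, 0, 255],
])

```text
time_s: 11.65
eef_pos: [0.5321, 0.1782, 0.1349]
eef_rot: [-0.038, -0.706, -0.046, 0.706]
wrist_force: [0.1, 0.4, -3.6]
opening: 0.399
```

Call:
step_arm([
  [2, 0, 0, 0, 0, 0, 255],
  [4, 0, 0, 0, 0, 0, 255],
  [5, 0, 0, 0, 0, 0, 255],
  [6, 0, 0, 0, 0, 0, 255],
  [6, 0, 0, 0, 0, 0, 255],
])

```text
time_s: 12.28
eef_pos: [0.5323, 0.1782, 0.1292]
eef_rot: [0.038, 0.706, 0.046, -0.706]
wrist_force: [0.5, -0.1, -3.7]
opening: 0.397
```

Below ledge height with no contact force, so the rod is in the notches. Continuing slowly.

Call:
step_arm([
  [2, 0, 0, 0, 0, 0, 255],
  [4, 0, 0, 0, 0, 0, 255],
  [6, 0, 0, 0, 0, 0, 255],
  [8, 0, 0, 0, 0, 0, 255],
  [9, 0, 0, 0, 0, 0, 255],
  [10, 0, 0, 0, 0, 0, 255],
  [10, 0, 0, 0, 0, 0, 255],
])

```text
time_s: 13.15
eef_pos: [0.5323, 0.1783, 0.1193]
eef_rot: [0.038, 0.706, 0.046, -0.706]
wrist_force: [-0.4, 0.0, -3.6]
opening: 0.395
```

```bash
python3 -c "
from rel import *;run('w9')"
```

```text
[0.5323 0.1783 0.1193] [ 0.038  0.706  0.046 -0.706] [-0.4  0.  -3.6] 33.6
rod- 342 x [-0.0079  0.0011  0.0093] y [-0.0941 -0.087 ] z [0.1377 0.1399]
rod+ 316 x [-0.0043  0.0013  0.0047] y [0.0871 0.0943] z [0.1376 0.1395]
ledge- 3621 x [-0.0119  0.0218  0.055 ] y [-0.093  -0.0711] z [0.1393 0.1412]
ledge+ 3496 x [-0.0116  0.022   0.0554] y [0.0717 0.093 ] z [0.1391 0.1412]
lip- 480 x [-0.0147 -0.0102 -0.007 ] y [-0.0873 -0.0788] z [0.1544 0.1559]
lip+ 446 x [-0.0145 -0.0099 -0.0068] y [0.0762 0.0848] z [0.1542 0.1555]
keep- 1212 x [-0.0142  0.0005  0.0137] y [-0.1075 -0.0995] z [0.1446 0.1459]
keep+ 1152 x [-0.0142  0.0005  0.0138] y [0.097 0.105] z [0.1444 0.1457]
```

Call:
step_arm([
  [1, 0, 0, 0, 0, 0, 255],
  [2, 0, 0, 0, 0, 0, 255],
  [2, 0, 0, 0, 0, 0, 255],
])

```text
time_s: 13.58
eef_pos: [0.5323, 0.1783, 0.1172]
eef_rot: [0.038, 0.706, 0.046, -0.706]
wrist_force: [-0.1, -0.0, -3.3]
opening: 0.401
```

Call:
step_arm([
  [0.5, 0, 0, 0, 0, 0, 255],
  [0.5, 0, 0, 0, 0, 0, 255],
  [0.5, 0, 0, 0, 0, 0, 255],
])

```text
time_s: 13.95
eef_pos: [0.5324, 0.1784, 0.1168]
eef_rot: [0.038, 0.706, 0.046, -0.706]
wrist_force: [0.3, -0.4, -2.8]
opening: 0.398
```

Call:
step_arm([
  [0.5, 0, 0, 0, 0, 0, 255],
  [0.5, 0, 0, 0, 0, 0, 255],
  [0.5, 0, 0, 0, 0, 0, 255],
])

```text
time_s: 14.32
eef_pos: [0.5325, 0.1784, 0.1164]
eef_rot: [0.038, 0.706, 0.046, -0.706]
wrist_force: [-1.1, 0.0, -1.6]
opening: 0.398
```

```bash
python3 -c "
from rel import *;run('w10')"
```

```text
[0.5325 0.1784 0.1164] [ 0.038  0.706  0.046 -0.706] [-1.1  0.  -1.6] 33.8
rod- 319 x [-0.0082  0.0008  0.0099] y [-0.094 -0.087] z [0.135  0.1397]
rod+ 300 x [-0.0044  0.0011  0.0046] y [0.0871 0.094 ] z [0.1348 0.1365]
ledge- 2994 x [-0.0128  0.0295  0.0551] y [-0.0878 -0.0781] z [0.1395 0.1415]
ledge+ 2874 x [-0.0124  0.0293  0.0553] y [0.0759 0.088 ] z [0.1394 0.1415]
lip- 486 x [-0.0145 -0.0102 -0.0071] y [-0.0874 -0.0788] z [0.1543 0.1556]
lip+ 467 x [-0.0144 -0.01   -0.0069] y [0.0762 0.0849] z [0.1542 0.1556]
keep- 1259 x [-0.0145  0.0002  0.0134] y [-0.1074 -0.0997] z [0.1446 0.1459]
keep+ 1182 x [-0.0142  0.0004  0.0136] y [0.0969 0.1049] z [0.1444 0.1457]
```

Seated: rod top is at the same reading as on the empty bay (0.135) at both ends, and the bay carries half of the weight. I'll ease the jaws open while following with the hand (+y), so the tab side stays put and the pin springs out gently.

Call:
step_arm([
  [0.3, 0, 0, 0, 0, 0, 250],
  [0.3, 0, 0, 0, 0, 0, 150],
  [0.3, -1, 0, 0, 0, 0, 143],
  [0.3, -2.5, 0, 0, 0, 0, 134],
  [0.3, -4, 0, 0, 0, 0, 125],
  [0.3, -5.5, 0, 0, 0, 0, 116],
  [0.3, -7, 0, 0, 0, 0, 107],
  [0.3, -8, 0, 0, 0, 0, 98],
  [0.3, -8, 0, 0, 0, 0, 94],
  [0.3, -8, 0, 0, 0, 0, 94],
])

```text
time_s: 15.62
eef_pos: [0.5317, 0.1864, 0.1165]
eef_rot: [0.038, 0.706, 0.046, -0.705]
wrist_force: [-0.4, -0.0, -0.2]
opening: 0.632
```

```bash
python3 -c "
from rel import *;run('w11');s=load('w11');png('w11',s['im'])"
```

```text
[0.5317 0.1864 0.1165] [ 0.038  0.706  0.046 -0.705] [-0.4 -0.  -0.2] 53.7
rod- 1317 x [-0.0117  0.0009  0.0119] y [-0.0949 -0.087 ] z [0.1353 0.1455]
rod+ 1790 x [-0.0118  0.0012  0.0117] y [0.0879 0.0949] z [0.1404 0.1455]
ledge- 2897 x [-0.0131  0.0289  0.0548] y [-0.0949 -0.0788] z [0.1395 0.1414]
ledge+ 2406 x [-0.0132  0.0223  0.0549] y [0.0701 0.093 ] z [0.1395 0.1426]
lip- 490 x [-0.0149 -0.0104 -0.0074] y [-0.0948 -0.0868] z [0.1543 0.1557]
lip+ 312 x [-0.0148 -0.0099 -0.0071] y [0.0702 0.0768] z [0.1544 0.1555]
keep- 1215 x [-0.0145  0.      0.0133] y [-0.1148 -0.1076] z [0.1447 0.1459]
keep+ 35 x [-0.014   0.0014  0.0128] y [0.0965 0.0972] z [0.1439 0.1447]
```

View pics/w11.png

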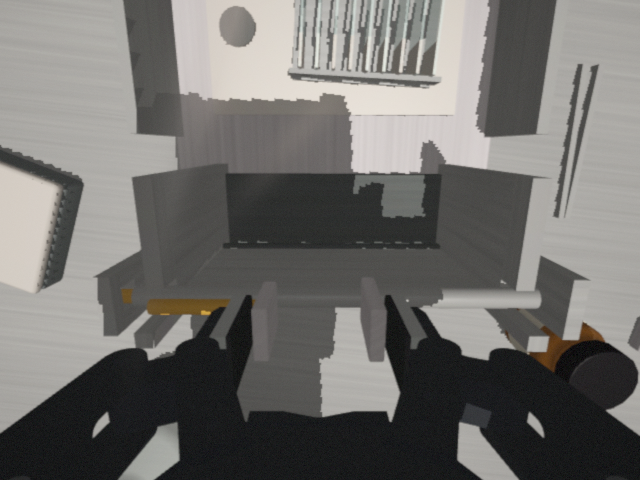

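The pin is sprung out into the keeper (brass tip at (126,295)), both plates are free of the pads, and force is zero. Opening a bit more and withdrawing straight up.

Call:
step_arm([
  [0, 1, 0, 0, 0, 0, 75],
  [0, 1, 0, 0, 0, 0, 60],
  [0, 1, 0, 0, 0, 0, 60],
  [-15, 1, 0, 0, 0, 0, 60],
  [-40, 1, 0, 0, 0, 0, 60],
  [-80, 1, 0, 0, 0, 0, 40],
  [-120, 1, 0, 0, 0, 0, 0],
  [-155, 4, 20, 0, 0, 0, 0],
  [-155, 8, 32, 0, 0, 0, 0],
  [-155, 8, 32, 0, 0, 0, 0],
])

```text
time_s: 16.92
eef_pos: [0.5001, 0.1725, 0.2713]
eef_rot: [0.038, 0.706, 0.046, -0.706]
wrist_force: [0.2, 0.8, -1.4]
opening: 1.0
```

Run:
```python
from prof import *
o=ctrl.get_obs();print(o['eef_pos'],o['wrist_force'],o['opening'])
s=snap('wrist');save(s,'w12');sd=snap('side');save(sd,'side2');sc=snap('scene')
P=cloud(s)[s['d']>0];c=np.array([.532,.177]);q=prof(P,c,np.radians(6.8),-.125,.125,.12,.18)
def e(l,y0,y1,z0,z1,xr=.06):
    a=q[(q[:,1]>y0)&(q[:,1]<y1)&(q[:,2]>z0)&(q[:,2]<z1)&(abs(q[:,0])<xr)]
    print(l,len(a),np.round(np.percentile(a,[1,50,99],axis=0),4).tolist())
e('rod-',-.096,-.089,.13,.15,.006);e('rod+',.089,.094,.13,.15,.006);e('tab',-.03,-.005,.16,.175);e('knob',.01,.05,.16,.175)
e('keep-',-.115,-.0985,.142,.149,.02);e('keep+',.0965,.115,.142,.149,.02);e('gapPin',.0945,.098,.12,.14,.006)
a=load('scene0');d=np.abs(cloud(a)[...,:3]-cloud(sc)[...,:3]).max(-1)
# rack pose before/after by wrist w1 vs now (steel rack points)
for n in('w1','w12'):
    t=load(n);P=cloud(t)[t['d']>0];qq=(P[:,:2]-c)@np.array([[np.cos(.1187),np.sin(.1187)],[-np.sin(.1187),np.cos(.1187)]]).T
    m=(P[:,2]>.04)&(P[:,2]<.06)&(qq[:,0]>.08)&(qq[:,0]<.19)&(abs(qq[:,1])<.09);print(n,m.sum(),np.round(np.percentile(qq[m],[1,50,99],axis=0),4).tolist())
u,v=map(int,proj(sd,[.53,.18,.12]));
cv2.imwrite('pics/end.png',np.hstack([cv2.resize(s['im'][90:290,130:530,::-1],(800,400)),])) 
png('endscene',sc['im'])
```

```text
[0.50006372 0.17252216 0.27125327] [ 0.19104855  0.79022029 -1.39755751] 1.0001302372816616
rod- 47 [[-0.0049, -0.0926, 0.1308], [-0.0004, -0.0905, 0.1348], [0.0043, -0.0891, 0.1366]]
rod+ 69 [[-0.0055, 0.0891, 0.1311], [-0.0, 0.0916, 0.1346], [0.004, 0.0938, 0.1362]]
tab 247 [[-0.0113, -0.0164, 0.1616], [0.0003, -0.0133, 0.1682], [0.0106, -0.0104, 0.1701]]
knob 262 [[-0.0114, 0.0275, 0.1607], [-0.0002, 0.0301, 0.1682], [0.0106, 0.0335, 0.1699]]
keep- 337 [[-0.0141, -0.1061, 0.1424], [-0.0001, -0.1022, 0.1446], [0.0135, -0.0987, 0.1461]]
keep+ 328 [[-0.0138, 0.0986, 0.1422], [0.0003, 0.1021, 0.1445], [0.0139, 0.1059, 0.1462]]
gapPin 30 [[-0.0052, 0.0945, 0.1309], [-0.0, 0.0964, 0.1337], [0.0037, 0.0977, 0.1357]]
w1 1942 [[0.107, -0.0621], [0.1311, -0.0294], [0.1684, 0.0234]]
w12 1828 [[0.107, -0.0622], [0.1298, -0.0284], [0.1673, 0.0236]]
```

View pics/end.png

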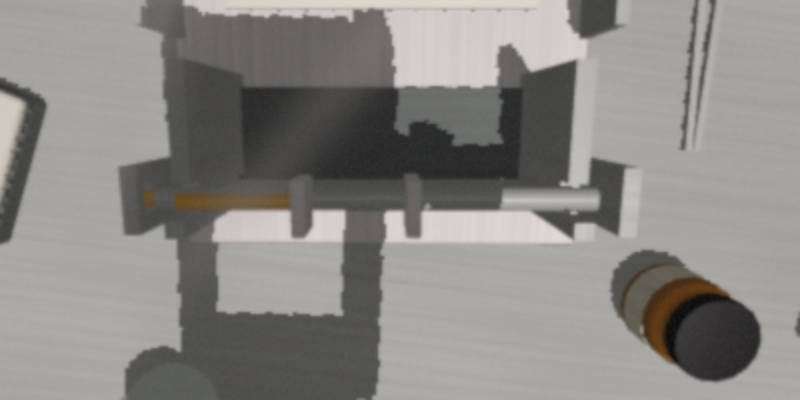

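View pics/endscene.png

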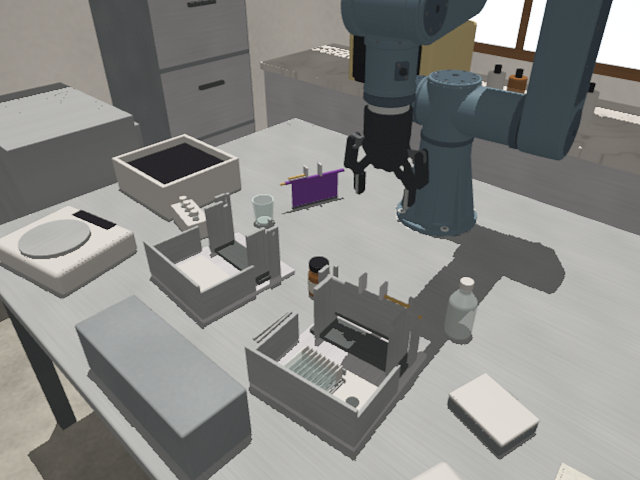

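The guard hangs on the loaded bay, with the pin through the keeper at (148,198). Knob–tab spacing is 43.6 mm (44 mm = fully out), both rod ends are at seated height, and the rack and bystanders are unmoved. Handing in.

```bash
python3 -c "
from bench import ctrl;print(ctrl.hand_in())"
```

```text
the job is handed in; nothing more can be done
None
```

The stainless guard now hangs on the loaded bay with its pin sprung home through the keeper, and I handed the job in at about 17 s of the 54 s allowed. I pinched the pin back, lifted the guard straight off the empty bay and lowered it into the notches. I then opened the jaws while following the pin, so it sprang out gently.

**Last checks:**
- **Rod:** both rod ends read 0.135 m, the same as when the guard was seated on the empty bay.
- **Position:** the rod is centred in the notches to within about 0.5 mm.
- **Pin:** the knob-to-tab spacing is 43.6 mm, where 44 mm means fully out, and the brass tip is visible in the keeper.
- **Surroundings:** the slide rack reads within about 1 mm of where it was, and the other things look unmoved in the scene picture.
- **Robot:** it is clear of everything.

**What failed or disagreed:**
- **First grasp missed:** the jaws shut above the plates without touching anything. All three cameras showed the fingertips about 36 mm farther back than the stated TCP. I corrected for that measured offset and the second grasp held.
- **Brief push on the empty bay:** closing the jaws on the second grasp pressed the guard down with about 7 N before the lift. On the loaded bay I saw no more than the guard's own weight.
- **Height bias:** the wrist camera reads about 2 mm high, so I used differences between its readings for the placement.

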